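# Clamp a glued book in a press with a fold-away crank

## Robot

A 6-joint arm with a two-finger parallel gripper is mounted at the origin on the work surface. World frame = base frame: x ahead of the robot, y to its left, z up, the work surface at z = 0. Lengths are in m, angles in rad, forces in N, time in s.
With the tool pointing down it reaches from about 0.4 to 0.825 m from the base axis. Payload 7 kg.
Tool frame: the origin (TCP) lies at the very end of the fingers, on their centre line; the grasp point (between the pads) lies 19 mm behind it; z points along the fingers, y is the line along which they close (so a half turn about z gives the same grasp; the last joint's range is limited). The gripper opens to 88 mm and grips with 3 to 60 N. Pads are 19 mm wide; open, the fingers measure 130 mm over their backs; the gripper's body (78 mm by 193 mm) begins 47 mm behind the grasp point.
Start: joints at [1.461, 0.359, 0.012, 0, -1.224, -0.288], TCP at [0.261, 0.622, 0.227] pointing down, gripper open.
Joint ranges: [-3.07, 3.07], [-1.43, 2.12], [-1.02, 1.25], [-3.03, 1.67], [-3.05, -0], [-3.03, 3.03]. Speed limits (rad/s): [2.39, 2.39, 3.01, 3.14, 3.14, 3.14].

## Interface

Orientations are given as a unit quaternion [x, y, z, w].
In Python, from cell import arm, viewer, hand_in gives the robot as it stands. The module is installed in compiled form; this text tells all that it offers.
- The arm moves only by the tool carry_out, never from a script. Its argument "increments" is a list of rows, each an object with "delta_pos": the shift along the tool's x, y, z in shares of 0.3 m (1.0 is 0.3 m), a list of three; "dr": the turn, a rotation vector about the tool's x, y, z in a scale on which 1.0 is 180 degrees, a list of three; "claw": the opening, from 0 (shut) to 1 (fully open). In form: [{"delta_pos": [tx, ty, tz], "dr": [wx, wy, wz], "claw": claw}, ...]. A call has 1 to 8 rows; each row is the pose to reach, as a shift and turn from the pose commanded when the call began, along the tool's axes at that moment; what a row does not reach only later rows make up. A row lasts 1/12 s, in which the tool goes at most 41.7 mm and 7.16 degrees, less where a joint would pass 70% of its speed; a pose out of reach is approached as far as the arm can. Shift and turn numbers lie between -1 and 1, and a call with a number outside is refused. A call with a gripper value outside its range is refused whole. The fingers move at their own pace and stop on an object; the grip force is fixed at half the most. Time passes only in rows, so rows that repeat a pose let the fingers close. It gives the time, the measured TCP pose, the force, the opening and the grip force at its end, in the units of the state.
- arm.sense(): the state, without advancing time (a new reading comes with each control period).
- viewer.grab_frame(name): name is "scene" or "top" or "wrist"; returns a dict with "image" (400x640x3 uint8, red, green, blue), "range_z" (400x640 float32, m along the optical axis (not along the pixel's ray), 0 where there is no reading), "vfov" (degrees; the focal length in pixels is half the picture's height over the tangent of half this angle, whatever the lens; pixels are square), "cx", "cy" (the principal point, pixels), "pose" (4x4, takes a point from camera to world coordinates); the wrist camera has in their place "tool_from_camera" (4x4, takes a point from camera to tool coordinates, whose origin is the TCP and whose axes are the flange's). Camera axes: x right, y up, looking along -z (the intrinsics and any distortion apply to the point x, -y, -z); pixel columns grow to the right and rows downward; lengths in m; the calibration is good to about 2 mm. A picture is of the moment at which its call begins: read the wrist's pose just before it.
- hand_in(): hands the job in; it is judged then, once.
Trained networks look in the newest picture that a camera, given by its name, has taken for a name from the list of things; names that differ only in an ending like _2 or _b are one class to them, and where a whole thing is asked for, a point or a joint stands for the part that bears it (a point fixed in the world has none). Each returns a list of dicts, best first, with "p" (0 to 1); they miss things now and then, are a little off and sometimes report something else, mostly with a low value. They report only what shows in the picture. A call takes as long as a camera call.
- viewer.outline_of(name, camera): "pixels" (400x640 bool, what is visible of it) and "rect" ([left, top, right, bottom] in pixels, round what is visible of it).
The state is a dict: "clock": time; "qpos": joint angles; "joint_vel": joint speeds; "effort": joint torques, N m; "tcp_pos": TCP position; "ee_rot": TCP orientation; "ft_force": force on the tool from outside, world axes, zero at the start; "wrist_torque": the same for the moment, N m; "finger_gap": opening from 0.0 (shut) to 1.0 (fully open); "finger_force": force on a finger pad.
Only numpy, scipy, OpenCV 4.12 (cv2) and the standard library are available. Lean on these libraries where they do the work, as an engineer would, in place of code of your own. Each camera call takes 0.05 s, during which the arm holds its last target. There are 200 camera calls.

## Task

The re-glued book lying in the small book press needs clamping. Swing the press's folding crank handle upright, crank it clockwise (seen from above) until the platen bears snugly on the book, feeling for it and stopping well before the book is crushed, then fold the handle down flat again and let go, leaving the book clamped where it lies. Do not shift the other things on the table.

Things in the scene. Friction and masses are not known exactly. Their poses are not given: they have to be found in the camera images.
- press: Book press fixed to the table: wooden base 240 x 280 mm, 25 mm thick, two 30 mm square dark steel posts 118 mm either side of the middle along its y axis, and a wooden bridge 50 mm wide (x), 280 mm long (y) across them, its flat top 188 mm above the table. Origin: middle of the base's underside; z up; the crank's axis is its z axis.
- book: Loose hardback, 210 (x) x 148 (y) x 30 mm, mass about 0.55 kg, lying flat on a board in the press, below the platen. Origin: middle of its underside. Its height differs from time to time.
- platen: Light wooden pressing plate 130 (x) x 170 (y) x 13 mm under the bridge, hung on stiff short springs and driven straight down by the crank: 5.73 mm for each radian of clockwise turn (36 mm a turn). Origin: middle of its underside, 19 to 49 mm above the book at the start. Once it touches the book it stops and the springs take up the further turning.
- crank: How it feels: turning freely takes 0.25 N m, some 4 to 5 N at the handle. Once the platen bears on the book, the push needed at the handle grows by about 1 N per 10 N of clamping. Snug is 20 to 40 N of clamping, a growth of 2 to 4 N; above 60 N the book is crushed. Friction holds a clamping force up to about 44 N. Origin: as crank_centre.
- crank_centre (a point): Point on the crank's upright axis at the bridge's top (188 mm above the table). Turns with the crank: its x axis points along the crank arm to the handle's pivot, z is up. The steel hub here is 32 mm across and 12 mm high; the arm is a bar 12 mm wide and 8 mm thick, its top 20 mm above the bridge.
- pivot (a point): The handle's hinge at the end of the crank arm: 60 mm from the crank's axis and 32 mm above the bridge's top. The hinge axis is level and at right angles to the arm (y axis of this point; x points outwards along the arm).
- grip_mid (a point): Point on the handle's axis 50 mm from the hinge. The handle is a straight round black grip, 18 mm thick, covering 20 to 76 mm from the hinge, and spins freely about its length. Folded, it lies level above the arm, pointing from the hinge to the crank's axis and 16 mm past it; upright it stands straight above the hinge. Its -x axis points from the hinge to the free end.
- handle (a joint): Fold angle of the handle in rad: 0 folded flat on the arm (stop), 1.57 upright, 1.70 (leaning slightly outwards) stop. The hinge is stiff (0.10 N m, about 2 N at the grip) and stays where it is left.
- glue: White plastic glue jar, 52 mm across, 75 mm high, beside the press; leave it alone. Origin: middle of its underside.
- brush: Glue brush, 200 mm long, 42 mm wide, 20 mm thick, lying beside the press; leave it alone. Origin: middle of its underside.
- saucer: White saucer, 140 mm across; leave it alone. Origin: middle of its underside.
- cup: White china cup with a handle, 72 mm across, 62 mm high, on the saucer; leave it alone. Origin: middle of its underside.
- remote: Black remote control, 160 x 45 x 18 mm; leave it alone. Origin: middle of its underside.
- candle: Lidded amber glass candle jar, 70 mm across, 80 mm high; leave it alone. Origin: middle of its underside.

How it is judged:
On the way, in this order (a step that is already met when the one before it is completed fails the run):
1. the handle is swung upright (more than 1.3 rad) (value of joint handle above 1.3 rad), for 0.1 s.
2. with the handle still up (more than 1.0 rad) the platen bears on the book with more than 17 N (contact force between platen and book above 17 N and value of joint handle above 1 rad), for 0.2 s.
At the end, for the whole second after the job is handed in: The handle is folded flat (below 0.1 rad), the platen presses on the book with 15 to 55 N, the book lies within 15 mm of where it was and at rest (value of joint handle below 0.1 rad and contact force between platen and book between 15 and 55 N and distance of book from where it was at the start of the episode below 0.015 m and linear speed of book below 0.02 m/s); the robot touches nothing.
It fails at once if the book is crushed: the platen presses on it with more than 60 N (contact force between platen and book above 60 N).
It fails at once if another thing on the table is shifted by more than 30 mm (distance of any of glue, brush, saucer, cup, remote, candle from where it was at the start of the episode above 0.03 m).
It also fails if it takes over 72 s, if anything falls off the work surface, if the arm or the gripper's body presses on something with over 40 N, if the wrist force passes 120 N, or if a joint passes its speed limit or range.

## Working session

There is one attempt and no reset: what is moved stays moved. The work goes in short steps, Python scripts to look and compute and a tool call to move; the robot and the scene stay as the last step left them, time stands still between calls to the robot, and variables do not carry over. Pictures are saved under pics/ and viewed, at most 10 in all, crops included, and the job is handed in when it is done.

Besides the shell and the picture viewer there is one more tool, called as name(argument=value, ...) on one line, values as JSON. carry_out: Moves the arm, as the interface text tells. Its arguments: {"type":"object","properties":{"increments":{"type":"array","items":{"type":"object","properties":{"delta_pos":{"type":"array","items":{"type":"number"}},"dr":{"type":"array","items":{"type":"number"}},"claw":{"type":"number"}}}}},"required":["increments"]}

```bash
mkdir -p pics
cat > h.py <<'E'
import numpy as np, cv2
from scipy.spatial.transform import Rotation as R
from cell import arm, viewer
def grab(n):
    s=arm.sense(); f=viewer.grab_frame(n)
    if n=="wrist":
        T=np.eye(4);T[:3,:3]=R.from_quat(s["ee_rot"]).as_matrix();T[:3,3]=s["tcp_pos"]
        f["pose"]=T@f["tool_from_camera"]
    f["f"]=200/np.tan(np.radians(f["vfov"])/2); return f
def cloud(f):
    v,u=np.mgrid[:400,:640]; z=f["range_z"]
    P=np.stack([(u-f["cx"])/f["f"]*z,-(v-f["cy"])/f["f"]*z,-z],-1)
    return P@f["pose"][:3,:3].T+f["pose"][:3,3]
def save(f,n): cv2.imwrite("pics/"+n,f["image"][...,::-1])
E
python3 - <<'E'
from h import *
print(arm.sense())
fs={}
for n in ("scene","top"):
    f=grab(n); save(f,n+"0.png"); C=cloud(f); print(n,f.keys(),f["vfov"],f["pose"].round(3).tolist())
    for t in ("press","crank","handle","platen","book","glue","brush","saucer","cup","remote","candle"):
        for d in viewer.outline_of(t,n)[:1]:
            m=d["pixels"]&(f["range_z"]>0); print(t,round(d["p"],2),d["rect"],np.median(C[m],0).round(3) if m.any() else None, np.percentile(C[m],[2,98],axis=0).round(3).tolist() if m.any() else None)
E
python3 -c "
import cv2,numpy as np
a=cv2.imread('pics/scene0.png');b=cv2.imread('pics/top0.png')
"
```

```text
{'clock': 0.0, 'qpos': array([ 1.46109699e+00,  3.59407792e-01,  1.10503244e-02, -3.90286069e-04,
       -1.22411116e+00, -2.88107749e-01]), 'joint_vel': array([ 1.81246682e-03, -1.17634214e-04, -2.65719382e-04, -5.68275871e-04,
       -2.12142240e-03,  1.02208456e-05]), 'effort': array([ 8.32399819e-04, -5.82725751e+01,  2.93051648e+01,  6.99758291e+00,
        6.78404438e-03, -1.48048230e-04]), 'tcp_pos': array([0.26130849, 0.62182049, 0.22559823]), 'ee_rot': array([ 9.80270328e-01, -1.97659686e-01, -1.08258714e-04,  8.49169439e-04]), 'ft_force': array([0.16687465, 0.98702877, 0.13507946]), 'wrist_torque': array([-0.0171877 ,  0.02058667, -0.01196787]), 'finger_force': 0.0, 'finger_gap': 0.9954997565321818}
scene dict_keys(['image', 'range_z', 'vfov', 'cx', 'cy', 'pose', 'f']) 53.790876546047855 [[0.704, -0.513, 0.492, 1.099], [0.71, 0.503, -0.492, -0.574], [0.004, 0.696, 0.718, 0.977], [0.0, 0.0, 0.0, 1.0]]
press 0.94 [241.8, 168.0, 362.7, 283.4] [ 0.517 -0.102  0.117] [[0.386, -0.204, 0.005], [0.617, 0.064, 0.222]]
crank 0.58 [277.7, 182.2, 307.0, 197.0] [ 0.489 -0.079  0.216] [[
[... 1739 characters left out ...]
0.383, -0.133, 0.027], [0.592, 0.016, 0.119]]
glue 0.58 [260.0, 173.7, 276.0, 187.4] [0.589 0.136 0.075] [[0.568, 0.115, 0.012], [0.612, 0.159, 0.081]]
brush 0.62 [281.0, 169.8, 378.0, 248.8] [ 0.492 -0.059  0.116] [[0.375, -0.198, 0.019], [0.612, 0.078, 0.226]]
saucer 0.66 [157.2, 202.0, 196.1, 243.9] [0.455 0.441 0.013] [[0.387, 0.388, 0.002], [0.513, 0.516, 0.023]]
cup 0.85 [155.2, 209.9, 185.3, 239.4] [0.448 0.464 0.03 ] [[0.412, 0.417, 0.006], [0.481, 0.501, 0.071]]
remote 0.55 [439.7, 213.2, 456.4, 259.7] [ 0.414 -0.463  0.018] [[0.338, -0.49, 0.007], [0.489, -0.438, 0.025]]
candle 0.81 [419.8, 151.2, 443.4, 172.7] [ 0.658 -0.403  0.079] [[0.631, -0.439, 0.025], [0.687, -0.379, 0.086]]
```

View pics/scene0.png

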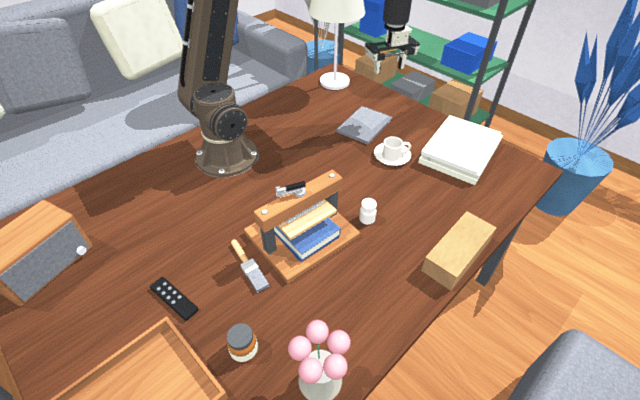

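View pics/top0.png

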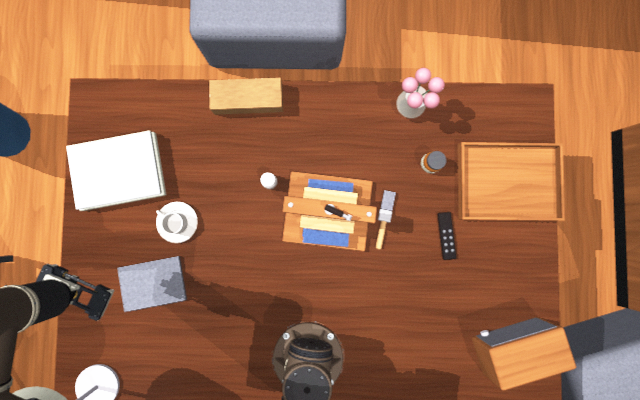

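The press stands at the middle, with its bridge around (330,210) in the top picture. The black handle is folded, at (325–347, 205–216), and its hinge is to the right (-y), near (350,217).

```bash
cat >> h.py <<'E'
def go(pos,rot,cur=None):
    """print delta_pos / dr from current pose to world pos, rot(Rotation)"""
    s=arm.sense() if cur is None else cur
    R0=R.from_quat(s["ee_rot"]); d=R0.inv().apply(np.array(pos)-s["tcp_pos"])
    print("delta",d.round(4).tolist(),"dr",np.degrees((R0.inv()*rot).as_rotvec()).round(2).tolist())
def down(yaw): # tool z down, tool y along world angle yaw(deg)
    y=np.array([np.cos(np.radians(yaw)),np.sin(np.radians(yaw)),0]); z=np.array([0,0,-1.]); x=np.cross(y,z)
    return R.from_matrix(np.stack([x,y,z],1))
def line(p):  # 2D centre, direction angle deg, size
    (c,(w,h),a)=cv2.minAreaRect(p.astype(np.float32)); return np.round(c,4),round(w,3),round(h,3),round(a,1)
E
python3 - <<'E'
from h import *
for n in ("scene","top"):
    f=grab(n);C=cloud(f)
    reg=(abs(C[...,0]-.49)<.2)&(abs(C[...,1]+.06)<.2)
    b=reg&(abs(C[...,2]-.188)<.006); print(n,"bridge",b.sum(),np.median(C[b][:,2]).round(4),line(C[b][:,:2]))
    lo,hi=np.percentile(C[b][:,:2]@np.array([0.16,.99]),[1,99]); 
    img=f["image"].astype(int).max(-1)
    h=reg&(C[...,2]>.205)&(C[...,2]<.25)
    print("hand",h.sum(),np.percentile(C[h],[2,50,98],axis=0).round(3).tolist())
    hb=h&(img<70); p=C[hb]; m=p.mean(0); w,v=np.linalg.eigh(np.cov(p[:,:2].T)); print("black",hb.sum(),m.round(4),v[:,1].round(3),np.ptp(p[:,:2]@v[:,1]).round(3), p[:,2].max())
s=arm.sense(); print(R.from_quat(s["ee_rot"]).as_matrix().round(3).tolist())
go([.47,-.065,.42],down(160))
f=viewer.grab_frame("wrist");print(f["tool_from_camera"].round(3).tolist(),f["vfov"])
E
```

```text
scene bridge 1182 0.1877 (array([ 0.494 , -0.0628]), 0.279, 0.054, 84.2)
hand 245 [[0.461, -0.124, 0.206], [0.485, -0.088, 0.223], [0.504, -0.051, 0.23]]
black 92 [ 0.4921 -0.0742  0.2257] [0.407 0.914] 0.051 0.23075499855063686
top bridge 1325 0.1885 (array([ 0.4931, -0.0596]), 0.28, 0.05, 83.8)
hand 165 [[0.463, -0.12, 0.207], [0.483, -0.079, 0.227], [0.503, -0.047, 0.234]]
black 58 [ 0.4865 -0.0735  0.228 ] [0.393 0.919] 0.051 0.23322846686006482
[[0.922, -0.387, -0.0], [-0.387, -0.922, -0.0], [0.0, 0.0, -1.0]]
delta [0.4585, 0.5528, -0.1934] dr [0.0, -0.0, 87.21]
[[-0.0, 0.969, 0.245, 0.066], [1.0, 0.001, -0.0, 0.001], [-0.0, 0.245, -0.969, -0.158], [0.0, 0.0, 0.0, 1.0]] 68.60423589398725
```

Units first: shifts go in shares of 0.3 m and turns go in shares of 180 degrees. So 0.195 m / 0.3 = 0.65, -0.19 m / 0.3 = -0.6333.

carry_out(increments=[{"delta_pos": [0.0667, 0.0767, -0.1], "dr": [0, 0, 0], "claw": 1}, {"delta_pos": [0.1333, 0.1533, -0.2], "dr": [0, 0, 0], "claw": 1}, {"delta_pos": [0.2, 0.23, -0.3], "dr": [0, 0, 0], "claw": 1}, {"delta_pos": [0.2667, 0.3167, -0.4], "dr": [0, 0, 0], "claw": 1}, {"delta_pos": [0.3333, 0.4, -0.4667], "dr": [0, 0, 0], "claw": 1}, {"delta_pos": [0.4, 0.4833, -0.5333], "dr": [0, 0, 0], "claw": 1}, {"delta_pos": [0.4667, 0.5667, -0.6], "dr": [0, 0, 0], "claw": 1}, {"delta_pos": [0.5333, 0.65, -0.6333], "dr": [0, 0, 0], "claw": 1}])

```text
clock: 2.02
tcp_pos: [0.3341, 0.3791, 0.4196]
ee_rot: [0.98, -0.198, 0.001, -0.002]
ft_force: [0.2, 0.3, 0.1]
finger_gap: 1.003
finger_force: 0.0
```

Converted, 0.195 m / 0.3 = 0.65, 0.17 m / 0.3 = 0.5667.

carry_out(increments=[{"delta_pos": [0.0667, 0.08, 0], "dr": [0, 0, 0], "claw": 1}, {"delta_pos": [0.1333, 0.16, 0], "dr": [0, 0, 0], "claw": 1}, {"delta_pos": [0.2, 0.24, 0], "dr": [0, 0, 0], "claw": 1}, {"delta_pos": [0.2667, 0.32, 0], "dr": [0, 0, 0], "claw": 1}, {"delta_pos": [0.3333, 0.4, 0], "dr": [0, 0, 0], "claw": 1}, {"delta_pos": [0.4, 0.4833, 0], "dr": [0, 0, 0], "claw": 1}, {"delta_pos": [0.4667, 0.5667, 0], "dr": [0, 0, 0], "claw": 1}, {"delta_pos": [0.5333, 0.65, 0], "dr": [0, 0, 0], "claw": 1}])

```text
clock: 2.68
tcp_pos: [0.4054, 0.1371, 0.417]
ee_rot: [0.98, -0.197, 0.0, -0.0]
ft_force: [0.8, 1.5, 1.1]
finger_gap: 1.0
finger_force: 0.0
```

Converted, 0.163 m / 0.3 = 0.5433, 0.16 m / 0.3 = 0.5333, 56 degrees / 180 = 0.3111.

carry_out(increments=[{"delta_pos": [0.08, 0.0933, 0], "dr": [0, 0, 0.0389], "claw": 1}, {"delta_pos": [0.16, 0.1867, 0], "dr": [0, 0, 0.0778], "claw": 1}, {"delta_pos": [0.24, 0.28, 0], "dr": [0, 0, 0.1167], "claw": 1}, {"delta_pos": [0.32, 0.3733, 0], "dr": [0, 0, 0.1556], "claw": 1}, {"delta_pos": [0.4, 0.4667, 0], "dr": [0, 0, 0.1944], "claw": 1}, {"delta_pos": [0.45, 0.5333, 0], "dr": [0, 0, 0.2333], "claw": 1}, {"delta_pos": [0.4633, 0.5433, 0], "dr": [0, 0, 0.2722], "claw": 1}, {"delta_pos": [0.4633, 0.5433, 0], "dr": [0, 0, 0.3111], "claw": 1}])

```text
clock: 3.35
tcp_pos: [0.4707, -0.0673, 0.4163]
ee_rot: [0.77, -0.638, -0.0, 0.0]
ft_force: [-0.2, 0.7, -0.2]
finger_gap: 0.997
finger_force: 0.0
```

Converted, 35 degrees / 180 = 0.1944.

carry_out(increments=[{"delta_pos": [0, 0, 0], "dr": [0, 0, 0.0389], "claw": 1}, {"delta_pos": [0, 0, 0], "dr": [0, 0, 0.0778], "claw": 1}, {"delta_pos": [0, 0, 0], "dr": [0, 0, 0.1167], "claw": 1}, {"delta_pos": [0, 0, 0], "dr": [0, 0, 0.1556], "claw": 1}, {"delta_pos": [0, 0, 0], "dr": [0, 0, 0.1833], "claw": 1}, {"delta_pos": [0, 0, 0], "dr": [0, 0, 0.1944], "claw": 1}, {"delta_pos": [0, 0, 0], "dr": [0, 0, 0.1944], "claw": 1}])

```text
clock: 3.93
tcp_pos: [0.4703, -0.0654, 0.4167]
ee_rot: [-0.545, 0.838, -0.0, 0.0]
ft_force: [-1.0, 0.6, -0.0]
finger_gap: 1.002
finger_force: 0.0
```

Run:
```python
from h import *
s=arm.sense();print(s["clock"],s["tcp_pos"],s["qpos"].round(2),R.from_quat(s["ee_rot"]).as_matrix().round(3).tolist(),s["ft_force"])
f=grab("wrist");save(f,"w1.png");C=cloud(f)
Z=C[...,2]
b=(abs(Z-.188)<.006)&(abs(C[...,0]-.49)<.2)&(abs(C[...,1]+.06)<.2);print("bridge",b.sum(),line(C[b][:,:2]))
h=(Z>.205)&(Z<.24)&b.any()&(abs(C[...,0]-.49)<.06)&(abs(C[...,1]+.08)<.07);img=f["image"].astype(int).max(-1)
for nm,mk in (("all",h),("black",h&(img<70))):
    p=C[mk]
    if len(p)>5:
        w,v=np.linalg.eigh(np.cov(p[:,:2].T)); print(nm,len(p),line(p[:,:2]),v[:,1].round(3),np.percentile(p,[1,50,99],axis=0).round(4).tolist())
```

```text
3.9333 [ 0.47033018 -0.06539984  0.41670796] [ 0.28 -0.05 -0.06 -0.   -1.56 -0.69] [[-0.405, -0.914, 0.0], [-0.914, 0.405, 0.0], [-0.0, -0.0, -1.0]] [-0.98580077  0.59505243 -0.03727628]
bridge 5448 (array([ 0.4919, -0.0616]), 0.279, 0.05, 83.9)
all 933 (array([ 0.4814, -0.0851]), 0.084, 0.018, 66.5) [0.405 0.914] [[0.46, -0.1235, 0.2064], [0.4816, -0.0835, 0.2261], [0.5025, -0.0467, 0.2296]]
black 390 (array([ 0.4867, -0.0731]), 0.053, 0.016, 65.1) [0.391 0.92 ] [[0.4715, -0.098, 0.2236], [0.4859, -0.0756, 0.227], [0.5021, -0.0483, 0.2293]]
```

View pics/w1.png

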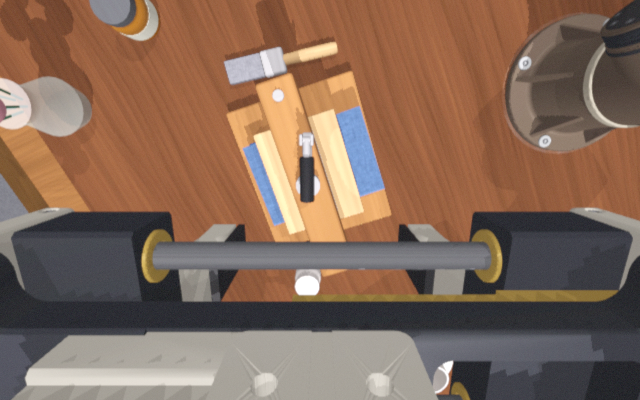

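The handle shows at (307,150–205) and its hinge at (307,138). The tool's x axis already runs along the crank arm, so I go down straight onto the grip.

Converted, 0.2105 m / 0.3 = 0.7017, 0.205 m / 0.3 = 0.6833.

carry_out(increments=[{"delta_pos": [-0.0033, -0.02, 0.1], "dr": [0, 0, 0], "claw": 1}, {"delta_pos": [-0.0067, -0.04, 0.2167], "dr": [0, 0, 0], "claw": 0.8}, {"delta_pos": [-0.01, -0.0617, 0.3333], "dr": [0, 0, 0], "claw": 0.6}, {"delta_pos": [-0.01, -0.0617, 0.4333], "dr": [0, 0, 0], "claw": 0.6}, {"delta_pos": [-0.01, -0.0617, 0.5333], "dr": [0, 0, 0], "claw": 0.6}, {"delta_pos": [-0.01, -0.0617, 0.6167], "dr": [0, 0, 0], "claw": 0.6}, {"delta_pos": [-0.01, -0.0617, 0.6833], "dr": [0, 0, 0], "claw": 0.6}, {"delta_pos": [-0.01, -0.0617, 0.7017], "dr": [0, 0, 0], "claw": 0.6}])

```text
clock: 4.65
tcp_pos: [0.4867, -0.0702, 0.2028]
ee_rot: [-0.547, 0.837, 0.001, -0.002]
ft_force: [-0.3, 0.7, 0.3]
finger_gap: 0.604
finger_force: 0.0
```

Run:
```python
from h import *
s=arm.sense();print(s["tcp_pos"],s["ft_force"],s["finger_gap"])
f=grab("wrist");save(f,"w2.png")
```

```text
[ 0.48666479 -0.07022687  0.2028477 ] [-0.3122454   0.73639884  0.27219353] 0.604220999318646
```

View pics/w2.png

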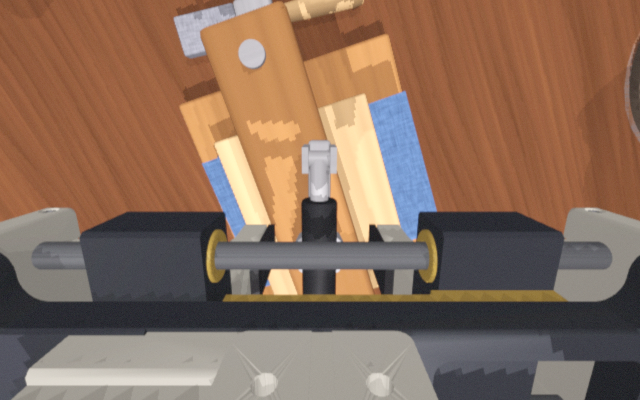

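The handle at (318,200–290) lies midway between the fingers. I raise 2 mm and close.

Converted, -0.002 m / 0.3 = -0.0067.

carry_out(increments=[{"delta_pos": [0, 0, -0.0067], "dr": [0, 0, 0], "claw": 0.3}, {"delta_pos": [0, 0, -0.0067], "dr": [0, 0, 0], "claw": 0.1}, {"delta_pos": [0, 0, -0.0067], "dr": [0, 0, 0], "claw": 0.1}, {"delta_pos": [0, 0, -0.0067], "dr": [0, 0, 0], "claw": 0.1}, {"delta_pos": [0, 0, -0.0067], "dr": [0, 0, 0], "claw": 0.1}])

```text
clock: 5.12
tcp_pos: [0.489, -0.07, 0.209]
ee_rot: [-0.546, 0.838, -0.0, 0.001]
ft_force: [-0.7, -1.1, -0.3]
finger_gap: 0.286
finger_force: 0.0
```

Converted, 0.003 m / 0.3 = 0.01.

carry_out(increments=[{"delta_pos": [0, 0, 0.01], "dr": [0, 0, 0], "claw": 0.1}, {"delta_pos": [0, 0, 0.01], "dr": [0, 0, 0], "claw": 0.1}, {"delta_pos": [0, 0, 0.01], "dr": [0, 0, 0], "claw": 0.1}, {"delta_pos": [0, 0, 0.01], "dr": [0, 0, 0], "claw": 0.1}])

```text
clock: 5.45
tcp_pos: [0.4887, -0.0698, 0.2054]
ee_rot: [-0.546, 0.838, 0.0, 0.0]
ft_force: [-1.8, 2.5, 4.3]
finger_gap: 0.197
finger_force: 30.0
```

Converted, -0.036 m / 0.3 = -0.12, -0.024 m / 0.3 = -0.08.

carry_out(increments=[{"delta_pos": [0.001, 0, -0.0167], "dr": [0, 0, 0], "claw": 0.1}, {"delta_pos": [0.0033, 0, -0.0333], "dr": [0, 0, 0], "claw": 0.1}, {"delta_pos": [0.0073, 0, -0.05], "dr": [0, 0, 0], "claw": 0.1}, {"delta_pos": [0.0133, 0, -0.065], "dr": [0, 0, 0], "claw": 0.1}, {"delta_pos": [0.02, 0, -0.08], "dr": [0, 0, 0], "claw": 0.1}, {"delta_pos": [0.029, 0, -0.0933], "dr": [0, 0, 0], "claw": 0.1}, {"delta_pos": [0.04, 0, -0.1067], "dr": [0, 0, 0], "claw": 0.1}, {"delta_pos": [0.05, 0, -0.12], "dr": [0, 0, 0], "claw": 0.1}])

```text
clock: 6.12
tcp_pos: [0.4822, -0.0838, 0.2412]
ee_rot: [-0.546, 0.838, 0.0, 0.0]
ft_force: [1.5, 3.7, -7.9]
finger_gap: 0.197
finger_force: 30.0
```

carry_out(increments=[{"delta_pos": [0.0133, 0, -0.01], "dr": [0, 0, 0], "claw": 0.1}, {"delta_pos": [0.0267, 0, -0.02], "dr": [0, 0, 0], "claw": 0.1}, {"delta_pos": [0.041, 0, -0.0287], "dr": [0, 0, 0], "claw": 0.1}, {"delta_pos": [0.0567, 0, -0.0353], "dr": [0, 0, 0], "claw": 0.1}, {"delta_pos": [0.072, 0, -0.04], "dr": [0, 0, 0], "claw": 0.1}, {"delta_pos": [0.0883, 0, -0.0433], "dr": [0, 0, 0], "claw": 0.1}, {"delta_pos": [0.105, 0, -0.0467], "dr": [0, 0, 0], "claw": 0.1}, {"delta_pos": [0.1167, 0, -0.0467], "dr": [0, 0, 0], "claw": 0.1}])

```text
clock: 6.78
tcp_pos: [0.4691, -0.1154, 0.257]
ee_rot: [-0.546, 0.838, -0.0, 0.002]
ft_force: [-1.6, 10.8, 7.2]
finger_gap: 0.19
finger_force: 29.9
```

Run:
```python
from h import *
s=arm.sense();print(s["tcp_pos"],s["ft_force"],s["finger_gap"])
f=grab("scene")
cv2.imwrite("pics/s2.png",cv2.resize(f["image"][120:300,220:400,::-1],None,fx=3,fy=3,interpolation=cv2.INTER_CUBIC))
```

```text
[ 0.4691051  -0.11543372  0.25704984] [-1.62447293 10.82835021  7.23864636] 0.1899225203201663
```

View pics/s2.png

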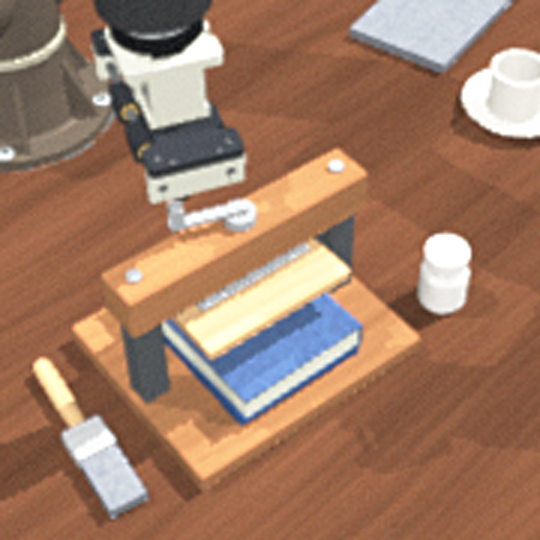

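The handle stands upright inside the fingers, with the arm free and the hinge at (178,215) in the crop. The platen-to-book gap is about 35 mm, close to one turn. I start the first 60° clockwise.

Converted, 0.052 m / 0.3 = 0.1733, 0.0476 m / 0.3 = 0.1587.

carry_out(increments=[{"delta_pos": [-0.0017, 0.026, 0], "dr": [0, 0, 0], "claw": 0.1}, {"delta_pos": [-0.0067, 0.0517, 0], "dr": [0, 0, 0], "claw": 0.1}, {"delta_pos": [-0.0153, 0.0767, 0], "dr": [0, 0, 0], "claw": 0.1}, {"delta_pos": [-0.0267, 0.1, 0], "dr": [0, 0, 0], "claw": 0.1}, {"delta_pos": [-0.0413, 0.1217, 0], "dr": [0, 0, 0], "claw": 0.1}, {"delta_pos": [-0.0587, 0.1413, 0], "dr": [0, 0, 0], "claw": 0.1}, {"delta_pos": [-0.0783, 0.1587, 0], "dr": [0, 0, 0], "claw": 0.1}, {"delta_pos": [-0.1, 0.1733, 0], "dr": [0, 0, 0], "claw": 0.1}])

```text
clock: 7.5
tcp_pos: [0.4326, -0.0697, 0.2577]
ee_rot: [-0.546, 0.838, -0.002, -0.001]
ft_force: [1.1, -7.5, 2.2]
finger_gap: 0.147
finger_force: 2.8
```

```bash
cat >> h.py <<'E'
Cc=np.array([.4925,-.061]); u=np.array([-.405,-.914]); v=np.array([-.914,.405])
def crank():
    s=arm.sense(); p=s["tcp_pos"][:2]-Cc; a,b=p@u,p@v; ph=np.arctan2(b,a); F=s["ft_force"]; Fu,Fv=F[:2]@u,F[:2]@v
    print("t",s["clock"],"phi",np.degrees(ph).round(1),"r",np.hypot(a,b).round(4),"z",s["tcp_pos"][2].round(4),"Ft(resist)",(-(-np.sin(ph)*Fu+np.cos(ph)*Fv)).round(2),"Fr",(np.cos(ph)*Fu+np.sin(ph)*Fv).round(2),"Fz",F[2].round(2),"Mz",s["wrist_torque"].round(2),"gap",round(s["finger_gap"],3))
E
python3 -c "
from h import *
crank()"
```

```text
t 7.5 phi 57.8 r 0.0605 z 0.2577 Ft(resist) 7.57 Fr -0.03 Fz 2.18 Mz [-2.06 -0.49 -0.05] gap 0.147
```

The gap dropped to 13 mm, so the handle is sliding off the pad edges. With the tool's yaw fixed, the push goes sideways across the pads. I'll release, look again and regrasp with the yaw following the crank.

Converted, -0.12 m / 0.3 = -0.4, -0.09 m / 0.3 = -0.3.

carry_out(increments=[{"delta_pos": [0, 0, 0], "dr": [0, 0, 0], "claw": 0.6}, {"delta_pos": [0, 0, 0], "dr": [0, 0, 0], "claw": 0.6}, {"delta_pos": [0, 0, 0], "dr": [0, 0, 0], "claw": 0.6}, {"delta_pos": [0, 0, -0.1], "dr": [0, 0, 0], "claw": 0.6}, {"delta_pos": [0, 0, -0.2], "dr": [0, 0, 0], "claw": 0.6}, {"delta_pos": [0, 0, -0.3], "dr": [0, 0, 0], "claw": 0.6}, {"delta_pos": [0, 0, -0.4], "dr": [0, 0, 0], "claw": 0.6}, {"delta_pos": [0, 0, -0.4], "dr": [0, 0, 0], "claw": 0.6}])

```text
clock: 8.17
tcp_pos: [0.4352, -0.0682, 0.3811]
ee_rot: [-0.546, 0.838, -0.003, 0.003]
ft_force: [0.7, 0.3, 1.1]
finger_gap: 0.591
finger_force: 0.0
```

```bash
cat >> h.py <<'E'
def look(n,name=None):
    f=grab(n); C=cloud(f); Z=C[...,2]; img=f["image"].astype(int).max(-1)
    reg=np.hypot(C[...,0]-Cc[0],C[...,1]-Cc[1])<.095
    for nm,lo,hi,cl in (("handle",.235,.31,1),("arm",.2,.215,0)):
        m=reg&(Z>lo)&(Z<hi)&((img<80) if cl else True); p=C[m]
        if len(p)>8:
            c=np.median(p,0); q=c[:2]-Cc; print(n,nm,len(p),c.round(4),"phi",np.degrees(np.arctan2(q@v,q@u)).round(1),"r",np.hypot(*q).round(4), "zmax",p[:,2].max().round(4))
            if cl:
                for a in np.arange(lo,hi,.015):
                    k=p[(p[:,2]>=a)&(p[:,2]<a+.015)]
                    if len(k)>3: print("   z",a.round(3),len(k),k.mean(0).round(4))
    if name: save(f,name)
    return f,C
E
python3 - <<'E'
from h import *
crank(); print(arm.sense()["qpos"].round(2))
look("wrist","w3.png"); look("scene"); look("top")
E
```

```text
t 8.1667 phi 58.9 r 0.0578 z 0.3811 Ft(resist) -0.23 Fr -0.76 Fz 1.1 Mz [ 0.12 -0.24  0.02] gap 0.591
[ 0.3  -0.12 -0.2   0.   -1.48 -0.71]
wrist handle 438 [ 0.4369 -0.0579  0.2901] phi 69.3 r 0.0557 zmax 0.2976
   z 0.235 13 [ 0.4304 -0.0583  0.2481]
   z 0.25 66 [ 0.4321 -0.0583  0.2577]
   z 0.265 78 [ 0.4341 -0.0585  0.2726]
   z 0.28 190 [ 0.4404 -0.0575  0.291 ]
   z 0.295 91 [ 0.4402 -0.0558  0.2956]
wrist arm 638 [ 0.4712 -0.0591  0.2072] phi 71.2 r 0.0214 zmax 0.2147
scene handle 97 [ 0.4452 -0.0581  0.277 ] phi 69.6 r 0.0474 zmax 0.2981
   z 0.235 10 [ 0.4422 -0.0567  0.2469]
   z 0.25 21 [ 0.4434 -0.0582  0.2579]
   z 0.265 23 [ 0.4462 -0.0579  0.2728]
   z 0.28 31 [ 0.4463 -0.0575  0.2888]
   z 0.295 12 [ 0.4421 -0.0547  0.296 ]
scene arm 134 [ 0.477  -0.0598  0.2069] phi 70.6 r 0.0156 zmax 0.2148
top arm 23 [ 0.498  -0.0535  0.2022] phi -167.5 r 0.0093 zmax 0.2101
```

View pics/w3.png

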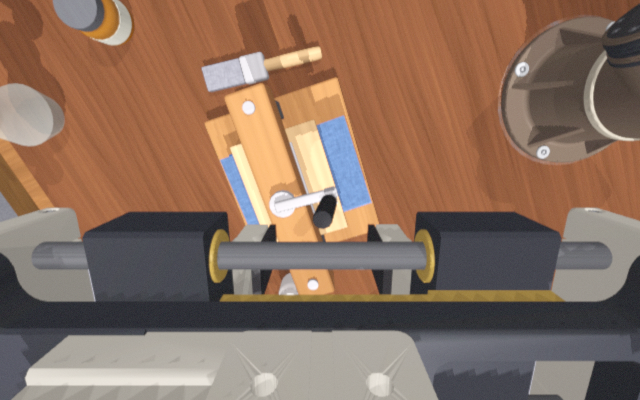

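The handle stands slightly inward at (325,195–222) and the arm is at φ≈70°. I turn the gripper -110° above it so the pads face tangentially.

Converted, -0.0114 m / 0.3 = -0.038, -0.002 m / 0.3 = -0.0067, -56 degrees / 180 = -0.3111.

carry_out(increments=[{"delta_pos": [-0.0067, 0, 0], "dr": [0, 0, -0.0389], "claw": 0.6}, {"delta_pos": [-0.0133, 0.0033, 0], "dr": [0, 0, -0.0778], "claw": 0.6}, {"delta_pos": [-0.02, 0.0033, 0], "dr": [0, 0, -0.1167], "claw": 0.6}, {"delta_pos": [-0.0267, 0.0067, 0], "dr": [0, 0, -0.1556], "claw": 0.6}, {"delta_pos": [-0.038, 0.0067, 0], "dr": [0, 0, -0.1944], "claw": 0.6}, {"delta_pos": [-0.038, 0.0067, 0], "dr": [0, 0, -0.2333], "claw": 0.6}, {"delta_pos": [-0.038, 0.0067, 0], "dr": [0, 0, -0.2722], "claw": 0.6}, {"delta_pos": [-0.038, 0.0067, 0], "dr": [0, 0, -0.3111], "claw": 0.6}])

```text
clock: 8.98
tcp_pos: [0.4352, -0.0564, 0.3736]
ee_rot: [0.877, -0.481, -0.001, 0.001]
ft_force: [-0.1, -0.4, 0.6]
finger_gap: 0.596
finger_force: 0.0
```

Converted, -54 degrees / 180 = -0.3.

carry_out(increments=[{"delta_pos": [0, 0, 0], "dr": [0, 0, -0.0389], "claw": 0.6}, {"delta_pos": [0, 0, 0], "dr": [0, 0, -0.0778], "claw": 0.6}, {"delta_pos": [0, 0, 0], "dr": [0, 0, -0.1167], "claw": 0.6}, {"delta_pos": [0, 0, 0], "dr": [0, 0, -0.1556], "claw": 0.6}, {"delta_pos": [0, 0, 0], "dr": [0, 0, -0.1944], "claw": 0.6}, {"delta_pos": [0, 0, 0], "dr": [0, 0, -0.2333], "claw": 0.6}, {"delta_pos": [0, 0, 0], "dr": [0, 0, -0.2722], "claw": 0.6}, {"delta_pos": [0, 0, 0], "dr": [0, 0, -0.3], "claw": 0.6}])

```text
clock: 9.65
tcp_pos: [0.4352, -0.0564, 0.3736]
ee_rot: [1.0, -0.03, -0.001, 0.0]
ft_force: [-0.6, -0.8, -0.2]
finger_gap: 0.603
finger_force: 0.0
```

Run:
```python
from h import *
s=arm.sense();print(s["tcp_pos"],s["qpos"].round(2),R.from_quat(s["ee_rot"]).as_matrix().round(3).tolist())
look("wrist"); go([.438,-.057,.253],R.from_quat(s["ee_rot"]))
```

```text
[ 0.43518264 -0.05641981  0.37361723] [ 0.32 -0.11 -0.21 -0.   -1.48  1.19] [[0.998, -0.06, -0.003], [-0.06, -0.998, -0.001], [-0.003, 0.001, -1.0]]
wrist handle 361 [ 0.4437 -0.0534  0.295 ] phi 74.9 r 0.0494 zmax 0.2971
   z 0.25 4 [ 0.4457 -0.0551  0.2589]
   z 0.265 20 [ 0.4479 -0.0537  0.2728]
   z 0.28 159 [ 0.4458 -0.0541  0.2936]
   z 0.295 178 [ 0.4408 -0.0528  0.2957]
wrist arm 777 [ 0.4773 -0.0578  0.2074] phi 77.8 r 0.0155 zmax 0.2118
delta [0.0031, 0.0004, 0.1206] dr [-0.0, -0.01, 0.26]
```

Converted, 0.12 m / 0.3 = 0.4, 0.003 m / 0.3 = 0.01.

carry_out(increments=[{"delta_pos": [0.01, -0.0033, 0.0667], "dr": [0, 0, 0], "claw": 0.6}, {"delta_pos": [0.01, -0.0033, 0.15], "dr": [0, 0, 0], "claw": 0.6}, {"delta_pos": [0.01, -0.0033, 0.2333], "dr": [0, 0, 0], "claw": 0.6}, {"delta_pos": [0.01, -0.0033, 0.3167], "dr": [0, 0, 0], "claw": 0.6}, {"delta_pos": [0.01, -0.0033, 0.3833], "dr": [0, 0, 0], "claw": 0.6}, {"delta_pos": [0.01, -0.0033, 0.4], "dr": [0, 0, 0], "claw": 0.6}, {"delta_pos": [0.01, -0.0033, 0.4], "dr": [0, 0, 0], "claw": 0.3}, {"delta_pos": [0.01, -0.0033, 0.4], "dr": [0, 0, 0], "claw": 0.1}])

```text
clock: 10.37
tcp_pos: [0.439, -0.0556, 0.2556]
ee_rot: [0.999, -0.033, -0.0, 0.0]
ft_force: [-0.4, 1.4, 0.0]
finger_gap: 0.505
finger_force: 0.0
```

carry_out(increments=[{"delta_pos": [0, 0, 0], "dr": [0, 0, 0], "claw": 0.1}, {"delta_pos": [0, 0, 0], "dr": [0, 0, 0], "claw": 0.1}, {"delta_pos": [0, 0, 0], "dr": [0, 0, 0], "claw": 0.1}, {"delta_pos": [0, 0, 0], "dr": [0, 0, 0], "claw": 0.1}, {"delta_pos": [0, 0, 0], "dr": [0, 0, 0], "claw": 0.1}, {"delta_pos": [0, 0, 0], "dr": [0, 0, 0], "claw": 0.1}])

```text
clock: 10.87
tcp_pos: [0.4395, -0.0549, 0.2559]
ee_rot: [0.999, -0.033, 0.001, -0.001]
ft_force: [-0.0, 4.8, 5.8]
finger_gap: 0.195
finger_force: 30.0
```

Run:
```python
from h import *
s=arm.sense();print(s["tcp_pos"],s["finger_force"]);crank()
```

```text
[ 0.43945812 -0.05485422  0.25587149] 29.989137947559357
t 10.8667 phi 72.7 r 0.0534 z 0.2559 Ft(resist) -4.75 Fr 0.59 Fz 5.75 Mz [ 1.82  0.12 -0.08] gap 0.195
```

```bash
cat >> h.py <<'E'
def rows(step,n=8,r1=.059,turn=None):
    s=arm.sense(); R0=R.from_quat(s["ee_rot"]).as_matrix(); p=s["tcp_pos"][:2]-Cc; ph0=np.arctan2(p@v,p@u); r0=np.hypot(*p)
    turn=step if turn is None else turn
    for i in range(1,n+1):
        ph=ph0+np.radians(step*i); r=r0+(r1-r0)*min(1,i/4)
        w=np.append(r*(np.cos(ph)*u+np.sin(ph)*v)-p,0); d=R0.T@w
        print([round(float(d[0]),4),round(float(d[1]),4),0],[0,0,round(turn*i,1)])
E
python3 -c "
from h import *
rows(7)"
```

```text
[-0.0006, -0.0067, 0] [0, 0, 7]
[-0.0004, -0.0136, 0] [0, 0, 14]
[0.0007, -0.0206, 0] [0, 0, 21]
[0.0027, -0.0276, 0] [0, 0, 28]
[0.0067, -0.0335, 0] [0, 0, 35]
[0.0115, -0.0389, 0] [0, 0, 42]
[0.0169, -0.0437, 0] [0, 0, 49]
[0.0228, -0.0478, 0] [0, 0, 56]
```

Converted, -0.0478 m / 0.3 = -0.1593, -0.0437 m / 0.3 = -0.1457, 56 degrees / 180 = 0.3111.

carry_out(increments=[{"delta_pos": [-0.002, -0.0223, 0], "dr": [0, 0, 0.0389], "claw": 0.1}, {"delta_pos": [-0.0013, -0.0453, 0], "dr": [0, 0, 0.0778], "claw": 0.1}, {"delta_pos": [0.0023, -0.0687, 0], "dr": [0, 0, 0.1167], "claw": 0.1}, {"delta_pos": [0.009, -0.092, 0], "dr": [0, 0, 0.1556], "claw": 0.1}, {"delta_pos": [0.0223, -0.1117, 0], "dr": [0, 0, 0.1944], "claw": 0.1}, {"delta_pos": [0.0383, -0.1297, 0], "dr": [0, 0, 0.2333], "claw": 0.1}, {"delta_pos": [0.0563, -0.1457, 0], "dr": [0, 0, 0.2722], "claw": 0.1}, {"delta_pos": [0.076, -0.1593, 0], "dr": [0, 0, 0.3111], "claw": 0.1}])

```text
clock: 11.53
tcp_pos: [0.4648, -0.0107, 0.2561]
ee_rot: [0.866, -0.501, 0.001, 0.001]
ft_force: [-2.1, -5.9, 8.1]
finger_gap: 0.2
finger_force: 30.0
```

```bash
python3 -c "
from h import *
crank(); rows(7)"
```

```text
t 11.5333 phi 127.3 r 0.0574 z 0.2561 Ft(resist) 4.68 Fr -4.16 Fz 8.06 Mz [-2.2   0.57 -0.01] gap 0.2
[0.0002, -0.007, 0] [0, 0, 7]
[0.0012, -0.0141, 0] [0, 0, 14]
[0.0031, -0.0209, 0] [0, 0, 21]
[0.0059, -0.0276, 0] [0, 0, 28]
[0.0097, -0.0337, 0] [0, 0, 35]
[0.0143, -0.0392, 0] [0, 0, 42]
[0.0196, -0.0442, 0] [0, 0, 49]
[0.0254, -0.0484, 0] [0, 0, 56]
```

Converted, -0.0484 m / 0.3 = -0.1613, -0.0442 m / 0.3 = -0.1473, 56 degrees / 180 = 0.3111.

carry_out(increments=[{"delta_pos": [0.0007, -0.0233, -0.0017], "dr": [0, 0, 0.0389], "claw": 0.1}, {"delta_pos": [0.004, -0.047, -0.0033], "dr": [0, 0, 0.0778], "claw": 0.1}, {"delta_pos": [0.0103, -0.0697, -0.0033], "dr": [0, 0, 0.1167], "claw": 0.1}, {"delta_pos": [0.0197, -0.092, -0.0033], "dr": [0, 0, 0.1556], "claw": 0.1}, {"delta_pos": [0.0323, -0.1123, -0.0033], "dr": [0, 0, 0.1944], "claw": 0.1}, {"delta_pos": [0.0477, -0.1307, -0.0033], "dr": [0, 0, 0.2333], "claw": 0.1}, {"delta_pos": [0.0653, -0.1473, -0.0033], "dr": [0, 0, 0.2722], "claw": 0.1}, {"delta_pos": [0.0847, -0.1613, -0.0033], "dr": [0, 0, 0.3111], "claw": 0.1}])

```text
clock: 12.2
tcp_pos: [0.5177, -0.0089, 0.2561]
ee_rot: [-0.529, 0.849, -0.0, -0.003]
ft_force: [-6.0, -4.1, 6.7]
finger_gap: 0.2
finger_force: 30.0
```

```bash
python3 -c "
from h import *
crank(); rows(7)"
```

```text
t 12.2 phi -178.1 r 0.0579 z 0.2561 Ft(resist) 3.6 Fr -6.29 Fz 6.74 Mz [-1.63  2.52  0.01] gap 0.2
[0.0001, -0.0071, 0] [0, 0, 7]
[0.0011, -0.0141, 0] [0, 0, 14]
[0.003, -0.0211, 0] [0, 0, 21]
[0.0057, -0.0277, 0] [0, 0, 28]
[0.0094, -0.0339, 0] [0, 0, 35]
[0.0138, -0.0395, 0] [0, 0, 42]
[0.019, -0.0446, 0] [0, 0, 49]
[0.0246, -0.049, 0] [0, 0, 56]
```

Converted, -0.0482 m / 0.3 = -0.1607, -0.0141 m / 0.3 = -0.047, 56 degrees / 180 = 0.3111.

carry_out(increments=[{"delta_pos": [0.001, -0.0237, 0], "dr": [0, 0, 0.0389], "claw": 0.1}, {"delta_pos": [0.005, -0.047, 0], "dr": [0, 0, 0.0778], "claw": 0.1}, {"delta_pos": [0.0123, -0.0693, 0], "dr": [0, 0, 0.1167], "claw": 0.1}, {"delta_pos": [0.0217, -0.091, 0], "dr": [0, 0, 0.1556], "claw": 0.1}, {"delta_pos": [0.034, -0.111, 0], "dr": [0, 0, 0.1944], "claw": 0.1}, {"delta_pos": [0.0483, -0.1293, 0], "dr": [0, 0, 0.2333], "claw": 0.1}, {"delta_pos": [0.0653, -0.146, 0], "dr": [0, 0, 0.2722], "claw": 0.1}, {"delta_pos": [0.0837, -0.1607, 0], "dr": [0, 0, 0.3111], "claw": 0.1}])

```text
clock: 12.87
tcp_pos: [0.5494, -0.0514, 0.2561]
ee_rot: [-0.068, 0.998, -0.0, -0.002]
ft_force: [-9.3, 2.6, 8.6]
finger_gap: 0.198
finger_force: 30.0
```

Run:
```python
from h import *
crank(); rows(5); print(arm.sense()["qpos"].round(2))
f=grab("scene");C=cloud(f);cv2.imwrite("pics/s3.png",cv2.resize(f["image"][120:300,220:400,::-1],None,fx=3,fy=3,interpolation=cv2.INTER_CUBIC))
for t in ("platen","book"):
    d=viewer.outline_of(t,"scene")
    if d: m=d[0]["pixels"]&(f["range_z"]>0);print(t,d[0]["p"],d[0]["rect"],np.percentile(C[m][:,2],[5,25,50,75,95]).round(4))
```

```text
t 12.8667 phi -123.5 r 0.0577 z 0.2561 Ft(resist) 4.09 Fr -8.76 Fz 8.61 Mz [ 1.07  3.74 -0.06] gap 0.198
[-0.0002, -0.0051, 0] [0, 0, 5]
[-0.0, -0.0101, 0] [0, 0, 10]
[0.0006, -0.0152, 0] [0, 0, 15]
[0.0017, -0.0202, 0] [0, 0, 20]
[0.0035, -0.025, 0] [0, 0, 25]
[0.0058, -0.0297, 0] [0, 0, 30]
[0.0084, -0.0341, 0] [0, 0, 35]
[0.0114, -0.0383, 0] [0, 0, 40]
[ 0.26  0.14 -0.21 -0.   -1.22 -1.7 ]
platen 0.9 [272.0, 200.1, 337.4, 244.8] [0.0857 0.0916 0.0931 0.0943 0.0961]
book 0.87 [275.1, 218.9, 342.0, 262.3] [0.0413 0.0558 0.0675 0.0691 0.0712]
```

View pics/s3.png

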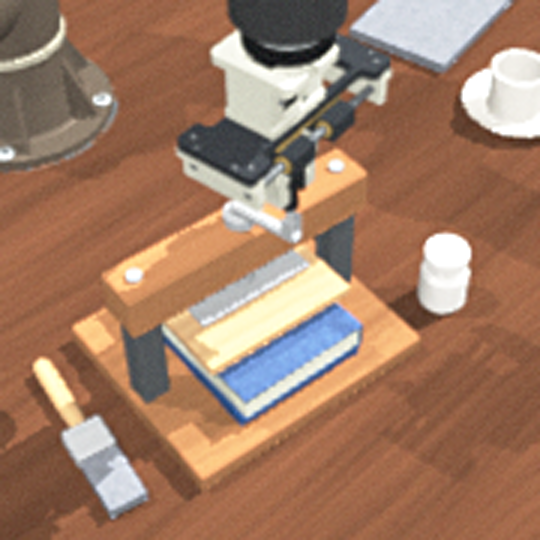

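Resistance is steady at about 4 N, so the platen is still free. Its top is at z≈0.094 and the book top at about 0.0695, which leaves roughly 11 mm (115°). The last joint would run out of range before then, so I regrasp with a half turn here.

Converted, -0.1 m / 0.3 = -0.3333, -0.07 m / 0.3 = -0.2333, -7 degrees / 180 = -0.0389.

carry_out(increments=[{"delta_pos": [0, 0, 0], "dr": [0, 0, 0], "claw": 0.6}, {"delta_pos": [0, 0, 0], "dr": [0, 0, 0], "claw": 0.6}, {"delta_pos": [0, 0, 0], "dr": [0, 0, 0], "claw": 0.6}, {"delta_pos": [0, 0, 0], "dr": [0, 0, 0], "claw": 0.6}, {"delta_pos": [0, 0, -0.1], "dr": [0, 0, 0], "claw": 0.6}, {"delta_pos": [0, 0, -0.2333], "dr": [0, 0, 0], "claw": 0.6}, {"delta_pos": [0, 0, -0.3333], "dr": [0, 0, 0], "claw": 0.6}, {"delta_pos": [0, 0, -0.3333], "dr": [0, 0, -0.0389], "claw": 0.6}])

```text
clock: 13.68
tcp_pos: [0.5542, -0.0507, 0.3631]
ee_rot: [-0.132, 0.991, -0.001, 0.005]
ft_force: [-0.0, 0.2, -0.3]
finger_gap: 0.594
finger_force: 0.0
```

Converted, -56 degrees / 180 = -0.3111.

carry_out(increments=[{"delta_pos": [0, 0, 0], "dr": [0, 0, -0.0389], "claw": 0.6}, {"delta_pos": [0, 0, 0], "dr": [0, 0, -0.0778], "claw": 0.6}, {"delta_pos": [0, 0, 0], "dr": [0, 0, -0.1167], "claw": 0.6}, {"delta_pos": [0, 0, 0], "dr": [0, 0, -0.1556], "claw": 0.6}, {"delta_pos": [0, 0, 0], "dr": [0, 0, -0.1944], "claw": 0.6}, {"delta_pos": [0, 0, 0], "dr": [0, 0, -0.2333], "claw": 0.6}, {"delta_pos": [0, 0, 0], "dr": [0, 0, -0.2722], "claw": 0.6}, {"delta_pos": [0, 0, 0], "dr": [0, 0, -0.3111], "claw": 0.6}])

```text
clock: 14.35
tcp_pos: [0.5518, -0.0502, 0.3559]
ee_rot: [-0.585, 0.811, 0.0, -0.0]
ft_force: [0.1, -0.8, -1.5]
finger_gap: 0.603
finger_force: 0.0
```

Converted, -56 degrees / 180 = -0.3111.

carry_out(increments=[{"delta_pos": [0, 0, 0], "dr": [0, 0, -0.0389], "claw": 0.6}, {"delta_pos": [0, 0, 0], "dr": [0, 0, -0.0778], "claw": 0.6}, {"delta_pos": [0, 0, 0], "dr": [0, 0, -0.1167], "claw": 0.6}, {"delta_pos": [0, 0, 0], "dr": [0, 0, -0.1556], "claw": 0.6}, {"delta_pos": [0, 0, 0], "dr": [0, 0, -0.1944], "claw": 0.6}, {"delta_pos": [0, 0, 0], "dr": [0, 0, -0.2333], "claw": 0.6}, {"delta_pos": [0, 0, 0], "dr": [0, 0, -0.2722], "claw": 0.6}, {"delta_pos": [0, 0, 0], "dr": [0, 0, -0.3111], "claw": 0.6}])

```text
clock: 15.02
tcp_pos: [0.5518, -0.0501, 0.3559]
ee_rot: [0.897, -0.442, -0.0, 0.0]
ft_force: [-0.9, -0.3, -0.3]
finger_gap: 0.6
finger_force: 0.0
```

Converted, -56 degrees / 180 = -0.3111.

carry_out(increments=[{"delta_pos": [0, 0, 0], "dr": [0, 0, -0.0389], "claw": 0.6}, {"delta_pos": [0, 0, 0], "dr": [0, 0, -0.0778], "claw": 0.6}, {"delta_pos": [0, 0, 0], "dr": [0, 0, -0.1167], "claw": 0.6}, {"delta_pos": [0, 0, 0], "dr": [0, 0, -0.1556], "claw": 0.6}, {"delta_pos": [0, 0, 0], "dr": [0, 0, -0.1944], "claw": 0.6}, {"delta_pos": [0, 0, 0], "dr": [0, 0, -0.2333], "claw": 0.6}, {"delta_pos": [0, 0, 0], "dr": [0, 0, -0.2722], "claw": 0.6}, {"delta_pos": [0, 0, 0], "dr": [0, 0, -0.3111], "claw": 0.6}])

```text
clock: 15.68
tcp_pos: [0.5518, -0.0502, 0.3559]
ee_rot: [1.0, 0.031, -0.0, 0.0]
ft_force: [-0.0, 0.2, 0.6]
finger_gap: 0.602
finger_force: 0.0
```

Run:
```python
from h import *
s=arm.sense();crank();print(s["tcp_pos"],s["qpos"].round(2),R.from_quat(s["ee_rot"]).as_matrix().round(3).tolist())
look("wrist"); look("scene"); look("top")
```

```text
t 15.6833 phi -124.2 r 0.0603 z 0.3559 Ft(resist) 0.15 Fr 0.01 Fz 0.61 Mz [-0.03 -0.01  0.07] gap 0.602
[ 0.55182776 -0.05016637  0.35586762] [ 0.26  0.1  -0.04 -0.   -1.43  1.37] [[0.998, 0.062, -0.0], [0.062, -0.998, -0.0], [-0.0, 0.0, -1.0]]
wrist handle 631 [ 0.5532 -0.0526  0.2943] phi -121.8 r 0.0612 zmax 0.2978
   z 0.235 12 [ 0.5581 -0.051   0.2483]
   z 0.25 77 [ 0.5569 -0.0521  0.2577]
   z 0.265 99 [ 0.5557 -0.052   0.2726]
   z 0.28 176 [ 0.5523 -0.0531  0.2897]
   z 0.295 267 [ 0.5483 -0.0531  0.2958]
wrist arm 340 [ 0.5003 -0.0576  0.2071] phi -137.7 r 0.0085 zmax 0.2145
scene handle 96 [ 0.554  -0.058   0.2787] phi -116.7 r 0.0616 zmax 0.2983
   z 0.235 6 [ 0.5562 -0.0576  0.2473]
   z 0.25 20 [ 0.5556 -0.0582  0.257 ]
   z 0.265 24 [ 0.5541 -0.0587  0.2725]
   z 0.28 31 [ 0.5514 -0.0572  0.2882]
   z 0.295 15 [ 0.5498 -0.0557  0.2965]
scene arm 124 [ 0.5175 -0.0606  0.2067] phi -114.9 r 0.025 zmax 0.2149
top arm 90 [ 0.4981 -0.059   0.2063] phi -133.5 r 0.006 zmax 0.2137
```

Converted, 0.102 m / 0.3 = 0.34, -0.0025 m / 0.3 = -0.0083, -4 degrees / 180 = -0.0222.

carry_out(increments=[{"delta_pos": [-0.0083, 0.0067, 0.0333], "dr": [0, 0, -0.0222], "claw": 0.6}, {"delta_pos": [-0.0083, 0.0067, 0.1167], "dr": [0, 0, -0.0222], "claw": 0.6}, {"delta_pos": [-0.0083, 0.0067, 0.2], "dr": [0, 0, -0.0222], "claw": 0.6}, {"delta_pos": [-0.0083, 0.0067, 0.2833], "dr": [0, 0, -0.0222], "claw": 0.5}, {"delta_pos": [-0.0083, 0.0067, 0.3333], "dr": [0, 0, -0.0222], "claw": 0.5}, {"delta_pos": [-0.0083, 0.0067, 0.34], "dr": [0, 0, -0.0222], "claw": 0.3}, {"delta_pos": [-0.0083, 0.0067, 0.34], "dr": [0, 0, -0.0222], "claw": 0.1}, {"delta_pos": [-0.0083, 0.0067, 0.34], "dr": [0, 0, -0.0222], "claw": 0.1}])

```text
clock: 16.5
tcp_pos: [0.5501, -0.0525, 0.2552]
ee_rot: [0.998, 0.062, 0.001, 0.0]
ft_force: [-0.4, 0.2, 0.6]
finger_gap: 0.336
finger_force: 0.0
```

carry_out(increments=[{"delta_pos": [0, 0, 0], "dr": [0, 0, 0], "claw": 0.1}, {"delta_pos": [0, 0, 0], "dr": [0, 0, 0], "claw": 0.1}, {"delta_pos": [0, 0, 0], "dr": [0, 0, 0], "claw": 0.1}, {"delta_pos": [0, 0, 0], "dr": [0, 0, 0], "claw": 0.1}, {"delta_pos": [0, 0, 0], "dr": [0, 0, 0], "claw": 0.1}])

```text
clock: 16.92
tcp_pos: [0.5501, -0.0524, 0.2553]
ee_rot: [0.998, 0.063, 0.001, -0.0]
ft_force: [0.7, 1.6, 6.6]
finger_gap: 0.196
finger_force: 30.0
```

Run:
```python
from h import *
crank(); print(arm.sense()["tcp_pos"],arm.sense()["finger_force"]); rows(6,8,.058)
```

```text
t 16.9167 phi -122.4 r 0.0582 z 0.2553 Ft(resist) 1.44 Fr 0.94 Fz 6.57 Mz [ 0.42  0.05 -0.01] gap 0.196
[ 0.55010859 -0.05239243  0.25531242] 30.00217169523239
[-0.0003, 0.0061, 0] [0, 0, 6]
[-0.0011, 0.0121, 0] [0, 0, 12]
[-0.0026, 0.018, 0] [0, 0, 18]
[-0.0047, 0.0237, 0] [0, 0, 24]
[-0.0074, 0.0292, 0] [0, 0, 30]
[-0.0106, 0.0343, 0] [0, 0, 36]
[-0.0143, 0.0391, 0] [0, 0, 42]
[-0.0185, 0.0435, 0] [0, 0, 48]
```

Converted, 0.0435 m / 0.3 = 0.145, 0.0391 m / 0.3 = 0.1303, 48 degrees / 180 = 0.2667.

carry_out(increments=[{"delta_pos": [-0.001, 0.0203, 0], "dr": [0, 0, 0.0333], "claw": 0.1}, {"delta_pos": [-0.0037, 0.0403, 0], "dr": [0, 0, 0.0667], "claw": 0.1}, {"delta_pos": [-0.0087, 0.06, 0], "dr": [0, 0, 0.1], "claw": 0.1}, {"delta_pos": [-0.0157, 0.079, 0], "dr": [0, 0, 0.1333], "claw": 0.1}, {"delta_pos": [-0.0247, 0.0973, 0], "dr": [0, 0, 0.1667], "claw": 0.1}, {"delta_pos": [-0.0353, 0.1143, 0], "dr": [0, 0, 0.2], "claw": 0.1}, {"delta_pos": [-0.0477, 0.1303, 0], "dr": [0, 0, 0.2333], "claw": 0.1}, {"delta_pos": [-0.0617, 0.145, 0], "dr": [0, 0, 0.2667], "claw": 0.1}])

```text
clock: 17.58
tcp_pos: [0.5376, -0.0975, 0.2553]
ee_rot: [0.936, -0.351, 0.001, -0.001]
ft_force: [1.0, 3.9, 5.7]
finger_gap: 0.2
finger_force: 30.0
```

Run:
```python
from h import *
crank(); rows(4,8,.058)
```

```text
t 17.5833 phi -74.9 r 0.058 z 0.2553 Ft(resist) 3.67 Fr -1.71 Fz 5.66 Mz [ 1.81 -0.36  0.01] gap 0.2
[-0.0, 0.0041, 0] [0, 0, 4]
[-0.0003, 0.0081, 0] [0, 0, 8]
[-0.0009, 0.0121, 0] [0, 0, 12]
[-0.0017, 0.0161, 0] [0, 0, 16]
[-0.0028, 0.0199, 0] [0, 0, 20]
[-0.0042, 0.0238, 0] [0, 0, 24]
[-0.0059, 0.0275, 0] [0, 0, 28]
[-0.0077, 0.031, 0] [0, 0, 32]
```

Converted, 0.031 m / 0.3 = 0.1033, 0.0275 m / 0.3 = 0.0917, 32 degrees / 180 = 0.1778.

carry_out(increments=[{"delta_pos": [0, 0.0137, 0], "dr": [0, 0, 0.0222], "claw": 0.1}, {"delta_pos": [-0.001, 0.027, 0], "dr": [0, 0, 0.0444], "claw": 0.1}, {"delta_pos": [-0.003, 0.0403, 0], "dr": [0, 0, 0.0667], "claw": 0.1}, {"delta_pos": [-0.0057, 0.0537, 0], "dr": [0, 0, 0.0889], "claw": 0.1}, {"delta_pos": [-0.0093, 0.0663, 0], "dr": [0, 0, 0.1111], "claw": 0.1}, {"delta_pos": [-0.014, 0.0793, 0], "dr": [0, 0, 0.1333], "claw": 0.1}, {"delta_pos": [-0.0197, 0.0917, 0], "dr": [0, 0, 0.1556], "claw": 0.1}, {"delta_pos": [-0.0257, 0.1033, 0], "dr": [0, 0, 0.1778], "claw": 0.1}])

```text
clock: 18.25
tcp_pos: [0.5119, -0.1157, 0.2553]
ee_rot: [0.804, -0.595, 0.001, -0.002]
ft_force: [2.2, 4.2, 4.5]
finger_gap: 0.202
finger_force: 30.0
```

```bash
cat > pl.py <<'E'
from h import *
f=grab("scene");C=cloud(f)
for t in ("platen","book"):
    d=viewer.outline_of(t,"scene")
    if d: m=d[0]["pixels"]&(f["range_z"]>0);print(t,d[0]["p"],np.percentile(C[m][:,2],[25,50,75,90,95]).round(4))
E
python3 - <<'E'
from h import *
crank(); rows(3,4,.058)
import pl
E
```

```text
t 18.25 phi -43.4 r 0.058 z 0.2553 Ft(resist) 3.5 Fr -3.18 Fz 4.55 Mz [ 1.87 -0.98 -0.02] gap 0.202
[0.0, 0.003, 0] [0, 0, 3]
[-0.0001, 0.0061, 0] [0, 0, 6]
[-0.0004, 0.0091, 0] [0, 0, 9]
[-0.0008, 0.0121, 0] [0, 0, 12]
platen 0.75 [0.0835 0.0851 0.0864 0.0877 0.0885]
book 0.81 [0.053  0.067  0.0691 0.0704 0.071 ]
```

Converted, 0.0121 m / 0.3 = 0.0403, 0.0091 m / 0.3 = 0.0303, 12 degrees / 180 = 0.0667.

carry_out(increments=[{"delta_pos": [0, 0.01, 0], "dr": [0, 0, 0.0167], "claw": 0.1}, {"delta_pos": [-0.0003, 0.0203, 0], "dr": [0, 0, 0.0333], "claw": 0.1}, {"delta_pos": [-0.0013, 0.0303, 0], "dr": [0, 0, 0.05], "claw": 0.1}, {"delta_pos": [-0.0027, 0.0403, 0], "dr": [0, 0, 0.0667], "claw": 0.1}])

```text
clock: 18.73
tcp_pos: [0.5004, -0.1185, 0.2553]
ee_rot: [0.739, -0.674, 0.001, -0.002]
ft_force: [3.7, 5.5, 6.7]
finger_gap: 0.198
finger_force: 30.0
```

Run:
```python
from h import *
crank(); rows(2,8,.058)
```

```text
t 18.7333 phi -31.7 r 0.0581 z 0.2553 Ft(resist) 4.38 Fr -4.93 Fz 6.69 Mz [ 1.95 -1.29 -0.02] gap 0.198
[0.0, 0.002, 0] [0, 0, 2]
[-0.0, 0.0041, 0] [0, 0, 4]
[-0.0001, 0.0061, 0] [0, 0, 6]
[-0.0003, 0.0081, 0] [0, 0, 8]
[-0.0005, 0.0101, 0] [0, 0, 10]
[-0.0008, 0.0121, 0] [0, 0, 12]
[-0.0012, 0.0141, 0] [0, 0, 14]
[-0.0016, 0.0161, 0] [0, 0, 16]
```

Converted, 0.0081 m / 0.3 = 0.027, 0.0061 m / 0.3 = 0.0203, 8 degrees / 180 = 0.0444.

carry_out(increments=[{"delta_pos": [0, 0.0067, 0], "dr": [0, 0, 0.0111], "claw": 0.1}, {"delta_pos": [0, 0.0137, 0], "dr": [0, 0, 0.0222], "claw": 0.1}, {"delta_pos": [-0.0003, 0.0203, 0], "dr": [0, 0, 0.0333], "claw": 0.1}, {"delta_pos": [-0.001, 0.027, 0], "dr": [0, 0, 0.0444], "claw": 0.1}])

```text
clock: 19.07
tcp_pos: [0.4924, -0.1191, 0.2553]
ee_rot: [-0.69, 0.724, -0.001, 0.002]
ft_force: [3.4, 3.9, 5.4]
finger_gap: 0.199
finger_force: 30.0
```

Run:
```python
from h import *
crank(); rows(2,4,.058)
import pl
```

```text
t 19.0667 phi -23.8 r 0.058 z 0.2553 Ft(resist) 3.4 Fr -3.95 Fz 5.41 Mz [ 1.59 -1.58  0.05] gap 0.199
[0.0, 0.002, 0] [0, 0, 2]
[-0.0, 0.0041, 0] [0, 0, 4]
[-0.0001, 0.0061, 0] [0, 0, 6]
[-0.0003, 0.0081, 0] [0, 0, 8]
platen 0.88 [0.0819 0.0832 0.0845 0.0856 0.0861]
book 0.69 [0.0553 0.0674 0.0692 0.0704 0.0715]
```

Converted, 0.0081 m / 0.3 = 0.027, 0.0061 m / 0.3 = 0.0203, 8 degrees / 180 = 0.0444.

carry_out(increments=[{"delta_pos": [0, 0.0067, 0], "dr": [0, 0, 0.0111], "claw": 0.1}, {"delta_pos": [0, 0.0137, 0], "dr": [0, 0, 0.0222], "claw": 0.1}, {"delta_pos": [-0.0003, 0.0203, 0], "dr": [0, 0, 0.0333], "claw": 0.1}, {"delta_pos": [-0.001, 0.027, 0], "dr": [0, 0, 0.0444], "claw": 0.1}])

```text
clock: 19.55
tcp_pos: [0.4845, -0.1185, 0.2553]
ee_rot: [-0.638, 0.77, -0.001, 0.002]
ft_force: [4.6, 3.4, 5.3]
finger_gap: 0.202
finger_force: 30.0
```

Run:
```python
from h import *
crank(); rows(2,4,.058)
```

```text
t 19.55 phi -16.0 r 0.058 z 0.2553 Ft(resist) 4.09 Fr -4.04 Fz 5.33 Mz [ 1.33 -1.73 -0.01] gap 0.202
[0.0, 0.002, 0] [0, 0, 2]
[0.0, 0.004, 0] [0, 0, 4]
[-0.0, 0.0061, 0] [0, 0, 6]
[-0.0002, 0.0081, 0] [0, 0, 8]
```

Converted, 0.006 m / 0.3 = 0.02, 0.004 m / 0.3 = 0.0133, 6 degrees / 180 = 0.0333.

carry_out(increments=[{"delta_pos": [0, 0.0067, 0], "dr": [0, 0, 0.0111], "claw": 0.1}, {"delta_pos": [0, 0.0133, 0], "dr": [0, 0, 0.0222], "claw": 0.1}, {"delta_pos": [-0.0003, 0.02, 0], "dr": [0, 0, 0.0333], "claw": 0.1}])

```text
clock: 19.8
tcp_pos: [0.4786, -0.1173, 0.2553]
ee_rot: [-0.597, 0.802, -0.001, 0.002]
ft_force: [4.2, 3.1, 4.3]
finger_gap: 0.197
finger_force: 30.0
```

Run:
```python
from h import *
crank(); rows(2,4,.058)
```

```text
t 19.8 phi -10.1 r 0.058 z 0.2553 Ft(resist) 3.35 Fr -4.04 Fz 4.35 Mz [ 1.03 -1.84  0.01] gap 0.197
[0.0, 0.002, 0] [0, 0, 2]
[0.0, 0.004, 0] [0, 0, 4]
[-0.0, 0.0061, 0] [0, 0, 6]
[-0.0002, 0.0081, 0] [0, 0, 8]
```

Converted, 0.006 m / 0.3 = 0.02, 0.004 m / 0.3 = 0.0133, 6 degrees / 180 = 0.0333.

carry_out(increments=[{"delta_pos": [0, 0.0067, 0], "dr": [0, 0, 0.0111], "claw": 0.1}, {"delta_pos": [0, 0.0133, 0], "dr": [0, 0, 0.0222], "claw": 0.1}, {"delta_pos": [-0.0003, 0.02, 0], "dr": [0, 0, 0.0333], "claw": 0.1}])

```text
clock: 20.05
tcp_pos: [0.473, -0.1156, 0.2553]
ee_rot: [-0.554, 0.833, -0.001, 0.002]
ft_force: [5.2, 1.7, 4.7]
finger_gap: 0.198
finger_force: 30.0
```

Run:
```python
from h import *
crank(); rows(1.5,4,.058)
```

```text
t 20.05 phi -4.2 r 0.058 z 0.2553 Ft(resist) 4.31 Fr -3.38 Fz 4.69 Mz [ 0.68 -2.09  0.  ] gap 0.198
[0.0, 0.0015, 0] [0, 0, 1.5]
[0.0001, 0.003, 0] [0, 0, 3.0]
[0.0, 0.0046, 0] [0, 0, 4.5]
[-0.0, 0.0061, 0] [0, 0, 6.0]
```

```bash
cat >> h.py <<'E'
def mr():
    s=arm.sense(); p=s["tcp_pos"][:2]-Cc; e=p/np.hypot(*p); print("Mr",(s["wrist_torque"][:2]@e).round(3))
E
python3 -c "
from h import *
mr()"
```

```text
Mr 1.742
```

Converted, 0.004 m / 0.3 = 0.0133, 0.002 m / 0.3 = 0.0067, 4 degrees / 180 = 0.0222.

carry_out(increments=[{"delta_pos": [0, 0.0067, 0], "dr": [0, 0, 0.0111], "claw": 0.1}, {"delta_pos": [0, 0.0133, 0], "dr": [0, 0, 0.0222], "claw": 0.1}])

```text
clock: 20.22
tcp_pos: [0.4694, -0.1142, 0.2554]
ee_rot: [-0.525, 0.851, -0.001, 0.002]
ft_force: [4.8, 0.6, 3.6]
finger_gap: 0.199
finger_force: 30.0
```

Run:
```python
from h import *
crank(); mr(); rows(1.5,4,.058)
import pl
```

```text
t 20.2167 phi -0.5 r 0.058 z 0.2554 Ft(resist) 4.17 Fr -2.48 Fz 3.63 Mz [ 0.33 -2.39 -0.  ] gap 0.199
Mr 2.064
[0.0001, 0.0015, 0] [0, 0, 1.5]
[0.0001, 0.003, 0] [0, 0, 3.0]
[0.0001, 0.0046, 0] [0, 0, 4.5]
[0.0, 0.0061, 0] [0, 0, 6.0]
platen 0.6 [0.0797 0.0811 0.0826 0.0839 0.0846]
book 0.76 [0.0548 0.0672 0.0692 0.0705 0.0712]
```

Wrist moment about the radial axis has a clean free-turning baseline of 1.55 N m and now reads 2.06. The platen has touched, at an estimated 13–14 N, growing about 2.3 N per degree. I go on in small steps to Mr≈2.6.

Converted, 0.0045 m / 0.3 = 0.015, 0.003 m / 0.3 = 0.01, 4.5 degrees / 180 = 0.025.

carry_out(increments=[{"delta_pos": [0, 0.005, 0], "dr": [0, 0, 0.0083], "claw": 0.1}, {"delta_pos": [0, 0.01, 0], "dr": [0, 0, 0.0167], "claw": 0.1}, {"delta_pos": [0, 0.015, 0], "dr": [0, 0, 0.025], "claw": 0.1}])

```text
clock: 20.62
tcp_pos: [0.4655, -0.1124, 0.2554]
ee_rot: [-0.491, 0.871, -0.001, 0.002]
ft_force: [6.2, -0.4, 4.0]
finger_gap: 0.2
finger_force: 30.0
```

Run:
```python
from h import *
crank(); mr()
```

```text
t 20.6167 phi 3.8 r 0.058 z 0.2554 Ft(resist) 5.63 Fr -2.55 Fz 4.03 Mz [-0.03 -2.68  0.06] gap 0.2
Mr 2.389
```

Converted, 0.003 m / 0.3 = 0.01, 0.0015 m / 0.3 = 0.005, 1.5 degrees / 180 = 0.0083.

carry_out(increments=[{"delta_pos": [0, 0.005, 0], "dr": [0, 0, 0.0083], "claw": 0.1}, {"delta_pos": [0, 0.01, 0], "dr": [0, 0, 0.0167], "claw": 0.1}])

```text
clock: 20.78
tcp_pos: [0.463, -0.1109, 0.2554]
ee_rot: [-0.468, 0.884, -0.001, 0.002]
ft_force: [6.2, -1.0, 2.9]
finger_gap: 0.197
finger_force: 30.0
```

Run:
```python
from h import *
crank(); mr()
```

```text
t 20.7833 phi 6.7 r 0.058 z 0.2554 Ft(resist) 5.86 Fr -2.34 Fz 2.89 Mz [-0.35 -2.77  0.07] gap 0.197
Mr 2.561
```

carry_out(increments=[{"delta_pos": [0, 0, 0], "dr": [0, 0, 0], "claw": 0.1}, {"delta_pos": [0, 0, 0], "dr": [0, 0, 0], "claw": 0.1}, {"delta_pos": [0, 0, 0], "dr": [0, 0, 0], "claw": 0.1}])

```text
clock: 21.03
tcp_pos: [0.4628, -0.1109, 0.2554]
ee_rot: [-0.469, 0.883, -0.001, 0.002]
ft_force: [5.8, 0.8, 4.4]
finger_gap: 0.196
finger_force: 30.0
```

Run:
```python
from h import *
crank(); mr(); s=arm.sense(); print(s["tcp_pos"],s["qpos"].round(2),R.from_quat(s["ee_rot"]).as_matrix().round(3).tolist())
```

```text
t 21.0333 phi 6.9 r 0.058 z 0.2554 Ft(resist) 4.57 Fr -3.68 Fz 4.38 Mz [ 0.06 -2.32 -0.01] gap 0.196
Mr 1.96
[ 0.46282126 -0.11086008  0.25537765] [ 0.18  0.   -0.37  0.   -1.2  -0.78] [[-0.561, -0.828, 0.005], [-0.828, 0.561, -0.001], [-0.002, -0.004, -1.0]]
```

About 27 N of clamping, which is snug. I open, back off outward, then push the handle down from outside with closed fingers, since that puts no turning force on the crank.

Converted, 0.045 m / 0.3 = 0.15, -0.0027 m / 0.3 = -0.009, -3.4 degrees / 180 = -0.0189.

carry_out(increments=[{"delta_pos": [0, 0, 0], "dr": [0, 0, 0], "claw": 0.6}, {"delta_pos": [0, 0, 0], "dr": [0, 0, 0], "claw": 0.6}, {"delta_pos": [0, 0, 0], "dr": [0, 0, 0], "claw": 0.6}, {"delta_pos": [0, 0, 0], "dr": [0, 0, 0], "claw": 0.6}, {"delta_pos": [0.04, -0.0023, 0], "dr": [0, 0, -0.0056], "claw": 0.6}, {"delta_pos": [0.0833, -0.005, 0], "dr": [0, 0, -0.0111], "claw": 0.6}, {"delta_pos": [0.1233, -0.0073, -0.0333], "dr": [0, 0, -0.0189], "claw": 0.6}, {"delta_pos": [0.15, -0.009, -0.0733], "dr": [0, 0, -0.0189], "claw": 0.3}])

```text
clock: 21.7
tcp_pos: [0.4358, -0.1501, 0.2751]
ee_rot: [-0.494, 0.869, 0.001, -0.001]
ft_force: [0.5, -0.4, -0.2]
finger_gap: 0.564
finger_force: 0.0
```

carry_out(increments=[{"delta_pos": [0, 0, 0], "dr": [0, 0, 0], "claw": 0}, {"delta_pos": [0, 0, 0], "dr": [0, 0, 0], "claw": 0}, {"delta_pos": [0, 0, 0], "dr": [0, 0, 0], "claw": 0}, {"delta_pos": [0, 0, 0], "dr": [0, 0, 0], "claw": 0}, {"delta_pos": [0, 0, 0], "dr": [0, 0, 0], "claw": 0}, {"delta_pos": [0, 0, 0], "dr": [0, 0, 0], "claw": 0}])

```text
clock: 22.2
tcp_pos: [0.4374, -0.1492, 0.2756]
ee_rot: [-0.493, 0.87, 0.0, -0.0]
ft_force: [-0.3, 0.1, 0.5]
finger_gap: 0.126
finger_force: 0.0
```

Run:
```python
from h import *
crank(); s=arm.sense(); print(s["tcp_pos"],s["finger_gap"],R.from_quat(s["ee_rot"]).as_matrix().round(3).tolist())
look("wrist","w4.png"); look("scene")
import pl
```

```text
t 22.2 phi 8.1 r 0.104 z 0.2756 Ft(resist) -0.36 Fr 0.07 Fz 0.54 Mz [ 0.09 -0.11 -0.01] gap 0.126
[ 0.43738413 -0.14920429  0.27558691] 0.12640453163798315 [[-0.513, -0.858, -0.001], [-0.858, 0.513, 0.0], [0.0, 0.001, -1.0]]
wrist handle 420 [ 0.4582 -0.1181  0.2571] phi 7.1 r 0.0666 zmax 0.2695
   z 0.235 96 [ 0.4585 -0.1182  0.2467]
   z 0.25 263 [ 0.4584 -0.1171  0.2578]
   z 0.265 61 [ 0.4593 -0.1175  0.2669]
scene handle 75 [ 0.4709 -0.1132  0.2662] phi -1.5 r 0.0565 zmax 0.2975
   z 0.235 10 [ 0.469  -0.1152  0.246 ]
   z 0.25 25 [ 0.4691 -0.1158  0.2572]
   z 0.265 18 [ 0.4714 -0.1127  0.2716]
   z 0.28 13 [ 0.4723 -0.1101  0.2892]
   z 0.295 9 [ 0.4678 -0.1076  0.2964]
scene arm 131 [ 0.4821 -0.0841  0.2071] phi 0.4 r 0.0254 zmax 0.2142
platen 0.58 [0.08   0.0814 0.0827 0.0838 0.0845]
book 0.82 [0.0569 0.0672 0.0691 0.0703 0.071 ]
```

View pics/w4.png

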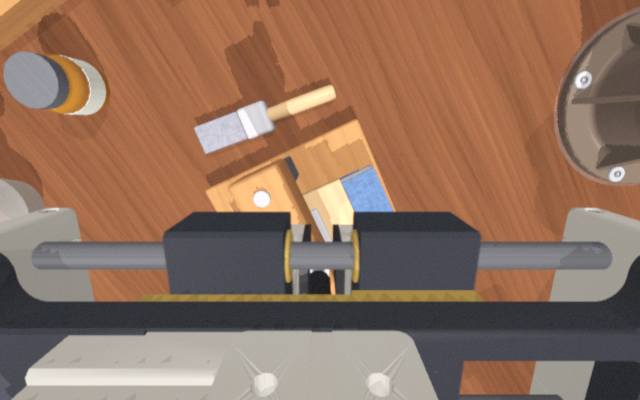

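Converted, -0.0575 m / 0.3 = -0.1917, -0.0525 m / 0.3 = -0.175.

carry_out(increments=[{"delta_pos": [-0.0333, 0, 0], "dr": [0, 0, 0], "claw": 0}, {"delta_pos": [-0.0667, 0, 0], "dr": [0, 0, 0], "claw": 0}, {"delta_pos": [-0.0933, 0, 0], "dr": [0, 0, 0], "claw": 0}, {"delta_pos": [-0.12, 0, 0], "dr": [0, 0, 0], "claw": 0}, {"delta_pos": [-0.1383, 0, 0.0017], "dr": [0, 0, 0], "claw": 0}, {"delta_pos": [-0.1567, 0, 0.0047], "dr": [0, 0, 0], "claw": 0}, {"delta_pos": [-0.175, 0, 0.01], "dr": [0, 0, 0], "claw": 0}, {"delta_pos": [-0.1917, 0, 0.0167], "dr": [0, 0, 0], "claw": 0}])

```text
clock: 23.12
tcp_pos: [0.4674, -0.0996, 0.2711]
ee_rot: [-0.493, 0.87, -0.0, 0.0]
ft_force: [-0.1, -0.5, 3.4]
finger_gap: -0.0
finger_force: 0.9
```

Run:
```python
from h import *
crank(); look("scene")
```

```text
t 23.1167 phi 9.1 r 0.046 z 0.2711 Ft(resist) 0.21 Fr 0.51 Fz 3.43 Mz [-0.12  0.1  -0.  ] gap -0.0
scene handle 46 [ 0.4769 -0.102   0.2519] phi -3.1 r 0.0439 zmax 0.2649
   z 0.235 17 [ 0.4748 -0.1047  0.2459]
   z 0.25 29 [ 0.4775 -0.1002  0.2564]
scene arm 127 [ 0.4828 -0.0834  0.2069] phi -0.5 r 0.0245 zmax 0.2134
```

Converted, 0.0324 m / 0.3 = 0.108, -0.0245 m / 0.3 = -0.0817.

carry_out(increments=[{"delta_pos": [-0.0167, 0, 0.009], "dr": [0, 0, 0], "claw": 0}, {"delta_pos": [-0.0323, 0, 0.0193], "dr": [0, 0, 0], "claw": 0}, {"delta_pos": [-0.0467, 0, 0.0313], "dr": [0, 0, 0], "claw": 0}, {"delta_pos": [-0.06, 0, 0.0443], "dr": [0, 0, 0], "claw": 0}, {"delta_pos": [-0.0713, 0, 0.0587], "dr": [0, 0, 0], "claw": 0}, {"delta_pos": [-0.0817, 0, 0.0743], "dr": [0, 0, 0], "claw": 0}, {"delta_pos": [-0.09, 0, 0.0907], "dr": [0, 0, 0], "claw": 0}, {"delta_pos": [-0.0967, 0, 0.108], "dr": [0, 0, 0], "claw": 0}])

```text
clock: 23.83
tcp_pos: [0.4819, -0.075, 0.2381]
ee_rot: [-0.493, 0.87, 0.0, -0.0]
ft_force: [0.0, -0.5, 2.3]
finger_gap: 0.002
finger_force: 0.8
```

Converted, 0.008 m / 0.3 = 0.0267, -0.002 m / 0.3 = -0.0067.

carry_out(increments=[{"delta_pos": [-0.0033, 0, 0.01], "dr": [0, 0, 0], "claw": 0}, {"delta_pos": [-0.0067, 0, 0.02], "dr": [0, 0, 0], "claw": 0}, {"delta_pos": [-0.0067, 0, 0.0267], "dr": [0, 0, 0], "claw": 0}, {"delta_pos": [-0.0067, 0, 0.0267], "dr": [0, 0, 0], "claw": 0}])

```text
clock: 24.17
tcp_pos: [0.4828, -0.0734, 0.2302]
ee_rot: [-0.493, 0.87, 0.0, -0.0]
ft_force: [-0.9, 0.3, -0.0]
finger_gap: 0.007
finger_force: 0.0
```

Run:
```python
from h import *
crank(); look("scene")
```

```text
t 24.1667 phi 14.1 r 0.0158 z 0.2302 Ft(resist) -0.92 Fr 0.33 Fz -0.02 Mz [ 0.11 -0.12 -0.02] gap 0.007
scene arm 113 [ 0.4843 -0.086   0.2063] phi -5.8 r 0.0263 zmax 0.2146
```

Converted, 0.0015 m / 0.3 = 0.005, 0.0008 m / 0.3 = 0.0027.

carry_out(increments=[{"delta_pos": [0, 0, 0.0027], "dr": [0, 0, 0], "claw": 0}, {"delta_pos": [0, 0, 0.005], "dr": [0, 0, 0], "claw": 0}, {"delta_pos": [0, 0, 0.005], "dr": [0, 0, 0], "claw": 0}])

```text
clock: 24.47
tcp_pos: [0.483, -0.0735, 0.2293]
ee_rot: [-0.493, 0.87, -0.0, 0.0]
ft_force: [0.3, -0.0, 1.5]
finger_gap: 0.005
finger_force: 0.6
```

Converted, 0.001 m / 0.3 = 0.0033, 0.0005 m / 0.3 = 0.0017.

carry_out(increments=[{"delta_pos": [0, 0, 0.0017], "dr": [0, 0, 0], "claw": 0}, {"delta_pos": [0, 0, 0.0033], "dr": [0, 0, 0], "claw": 0}, {"delta_pos": [0, 0, 0.0033], "dr": [0, 0, 0], "claw": 0}])

```text
clock: 24.72
tcp_pos: [0.4834, -0.0736, 0.2288]
ee_rot: [-0.493, 0.87, -0.0, 0.001]
ft_force: [-1.1, 0.3, 4.2]
finger_gap: 0.007
finger_force: 2.4
```

Converted, 0.0015 m / 0.3 = 0.005, 0.0007 m / 0.3 = 0.0023.

carry_out(increments=[{"delta_pos": [0, 0, 0.0023], "dr": [0, 0, 0], "claw": 0}, {"delta_pos": [0, 0, 0.005], "dr": [0, 0, 0], "claw": 0}, {"delta_pos": [0, 0, 0.005], "dr": [0, 0, 0], "claw": 0}])

```text
clock: 24.97
tcp_pos: [0.484, -0.0739, 0.2283]
ee_rot: [-0.494, 0.87, -0.001, 0.001]
ft_force: [-1.6, -0.2, 9.2]
finger_gap: 0.008
finger_force: 4.7
```

Force climbs at a fixed height, so the handle is on its stop. I lift off and check.

Converted, -0.18 m / 0.3 = -0.6, -0.15 m / 0.3 = -0.5.

carry_out(increments=[{"delta_pos": [0, 0, -0.0167], "dr": [0, 0, 0], "claw": 0}, {"delta_pos": [0, 0, -0.1], "dr": [0, 0, 0], "claw": 0}, {"delta_pos": [0, 0, -0.2333], "dr": [0, 0, 0], "claw": 0}, {"delta_pos": [0.1, 0, -0.3667], "dr": [0, 0, 0], "claw": 0}, {"delta_pos": [0.1, 0, -0.5], "dr": [0, 0, 0], "claw": 0}, {"delta_pos": [0.1, 0, -0.6], "dr": [0, 0, 0], "claw": 0}, {"delta_pos": [0.1, 0, -0.6], "dr": [0, 0, 0], "claw": 0}, {"delta_pos": [0.1, 0, -0.6], "dr": [0, 0, 0], "claw": 0}])

```text
clock: 25.63
tcp_pos: [0.4679, -0.0993, 0.4087]
ee_rot: [-0.493, 0.87, -0.001, 0.002]
ft_force: [0.3, -0.1, -1.7]
finger_gap: 0.004
finger_force: 0.0
```

Run:
```python
from h import *
import pl
for n in ("wrist","scene","top"):
    f=grab(n); C=cloud(f); img=f["image"].astype(int).max(-1)
    m=(np.hypot(C[...,0]-Cc[0],C[...,1]-Cc[1])<.09)&(C[...,2]>.212)&(C[...,2]<.3)&(img<80); p=C[m]
    if len(p)<9: continue
    e=np.linalg.eigh(np.cov(p[:,:2].T))[1][:,1]; t=(p-p.mean(0))[:,:2]@e; k=p[:,2]
    print(n,len(p),p.mean(0).round(4),"dir",e.round(3),"z pct",np.percentile(k,[2,50,98]).round(4),"ends top z",np.percentile(k[t<-.012],90).round(4),np.percentile(k[t>.012],90).round(4))
    if n=="scene": cv2.imwrite("pics/s4.png",cv2.resize(f["image"][120:300,220:400,::-1],None,fx=3,fy=3,interpolation=cv2.INTER_CUBIC))
```

```text
platen 0.63 [0.0798 0.0812 0.0826 0.0837 0.0842]
book 0.58 [0.0543 0.0671 0.0691 0.0703 0.0712]
wrist 410 [ 0.4835 -0.0764  0.2268] dir [0.497 0.868] z pct [0.2236 0.227  0.2292] ends top z 0.2287 0.2284
scene 105 [ 0.491  -0.0741  0.2257] dir [0.48  0.877] z pct [0.218  0.2262 0.2315] ends top z 0.2296 0.2296
```

View pics/s4.png

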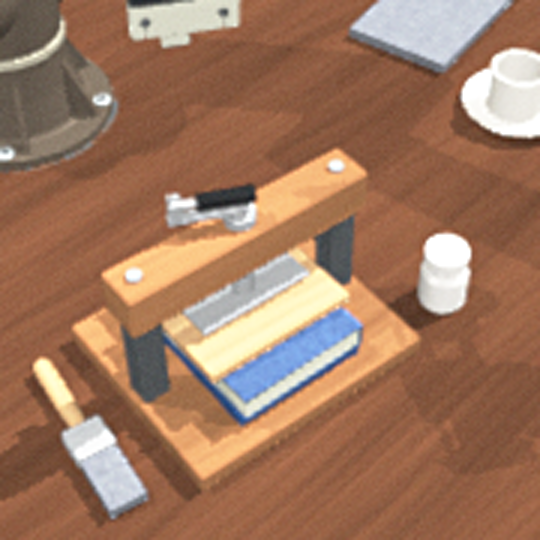

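The handle is level (both ends at z≈0.2285), the crank angle hasn't moved from where it was clamped, the platen is on the book, and the robot is clear.

```bash
python3 -c "
from cell import hand_in
print(hand_in())"
```

```text
the job is handed in; nothing more can be done
None
```

I handed the job in: the book is clamped at an estimated 27 N, judged from wrist torque, with the handle folded flat, the robot clear and nothing else touched; the hand-in returned no verdict.

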